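# Locate a valve block on the ratchet stand

## Task

Raise the stand's toothed rail by its knob, tooth by tooth, until the spring pawl holds its plug high enough for the aluminium valve block to pass under it. Slide the valve block, bore end first, fully home against the back stop of the nest below, gently, then press the pawl's red pad down and keep it down until the plug has sunk into the bore and the brass collar rests on the block; let go of everything. Do not force the pawl, ram the block against the nest, push the rail down onto the pawl, or disturb the other things on the bench.

Things in the scene. Friction and masses are not known exactly. Their poses are not given: they have to be found in the camera images.
- stand: Fixed stand, dark steel and blue, that carries the rail. Origin on the bench top on the plug's vertical axis; x points into the nest (away from its mouth), z up. Behind the rail a blue guide column, 40 mm wide, 100 mm high, at x = 73 to 89 mm, with a side cheek on +y; base plate 12 mm high, 84 mm wide, from x = 44 to 112 mm.
- nest: Fixed U-shaped nest of dark steel under the plug, bolted to the stand, axes the same. Origin: middle of its open mouth on the bench top, 42 mm in front of the plug's axis. Inner side faces at y = +-26.5 mm from x = 22 to 72 mm, 18 mm high; flared lips open the mouth to about 74 mm; back stop 25 mm high, face at x = 72 mm. The block slides on the bench itself; over 22 N dents the nest.
- rail: Sliding part of the stand, 0.7 kg, moves only up and down. Origin: centre of the underside of its brass collar (36 mm across, 7 mm thick), on the plug's axis, 20 to 70 mm above the bench (hard stops). Axes as the stand's. Below hangs a brass plug, 20 mm across, 16 mm long, tapering to 10 mm. An 18 mm stem goes up to a blue arm, 70 to 85 mm above the collar, reaching to x = -10 mm.
- rail_teeth (a point): Underside of the lowest of five teeth on the rail's -y face at x = 60 mm (pitch 10 mm, 6 mm deep), 13 mm above the collar. The pawl slips over each tooth as the rail rises and holds it. Only this last tooth is high enough for the block: collar at 61.5 to 66.5 mm, as the pawl block's height is adjusted; lift 1 to 2 mm past it to catch.
- rail_knob (a point): Centre of the black square hand grip on top of the rail, 24 x 24 mm and 26 mm high, sides along the stand's x and y, with a red top 5 mm thick (18 mm above this point). 112 mm above the collar's underside, 60 mm behind the plug's axis. Lifting takes 8 to 14 N at up to 40 mm/s (oil damper); with the pawl off the rail sinks by itself at about 70 mm/s.
- pawl: Sprung pawl, a dark steel rocker on a grey block on the stand's -y side. Origin on its pivot: 60 mm in x, -25.5 mm in y from the stand's axis, 40 mm above the bench give or take 2.5 mm. It turns about its x axis (along the stand's x): nose up to the teeth, lever to -y with a red pad (over 20 N bends it). Level at rest. Off the teeth from about 0.145 rad, hard stop at 0.166 rad; springs back.
- pawl_pad (a point): Middle of the top of the pawl's red pad (22 mm in x, 34 mm in y, 6 mm thick), 65 mm from the pivot towards -y, 3 mm above it. Press straight down: 2 to 5 N moves it, off the teeth about 9.4 mm down, hard stop 11 mm down.
- block: Loose valve block, aluminium, 130 x 50 x 40 mm (its x, y, z), 0.5 to 0.9 kg, flat on the bench. Origin: centre of its underside. Its +x end, near the bore, goes into the nest first; when that end touches the back stop the bore is under the plug. Gripped across its width at x about -35 mm it slides easily on the oily bench (friction 0.2), hand clear of the stand.
- block_bore (a point): Centre of the upper mouth of the block's round through bore, 24 mm across, on the block's centre line at x = +35 mm (30 mm from its +x end), 40 mm above its underside.
- bearing: Loose steel bearing ring, 68 mm across, 17 mm high; leave alone. Origin under its centre.
- piston: Loose steel piston standing upright on its foot, 30 mm across, 70 mm high; leave alone. Origin under its centre.
- hammer: Loose hammer with yellow handle, 240 mm long, lying; leave alone.
- wrench: Loose steel wrench lying flat; leave alone.
- cap: Loose blue plastic ring cap, 60 mm across, 30 mm high; leave alone. Origin under its centre.

How it is judged (in metres and radians):
On the way, in this order (a step that is already met when the one before it is completed fails the run):
1. the rail is raised to its last tooth and held there by the pawl with the hand off it (height (world z) of rail above 0.0595 m and contact force between the fingers and rail below 0.2 N), for 0.4 s.
2. the block is home against the nest's back stop (within 1.5 mm), straight, its bore under the plug, while the rail is still up (height (world z) of rail above 0.0595 m and x of block_bore in the frame of stand above -0.0015 m and horizontal distance between block_bore and rail below 0.0035 m and angle between the x axis of block and the x axis of stand, either way round below 0.08 rad and height (world z) of block below 0.003 m), for 0.2 s.
At the end, for the whole second after the job is handed in: The block lies flat in the nest, within 1.5 mm of touching the back stop, bore within 3.5 mm of the plug's axis, within 0.08 rad of straight; the plug is in the bore with the collar resting on the block (40 mm above the bench, within 2.5 mm); the pawl is let go, all at rest (height (world z) of rail between 0.0375 and 0.0425 m and x of block_bore in the frame of stand above -0.0015 m and horizontal distance between block_bore and rail below 0.0035 m and angle between block's own z axis and vertical below 0.05 rad and height (world z) of block below 0.003 m and angle between the x axis of block and the x axis of stand, either way round below 0.08 rad and linear speed of block below 0.02 m/s and contact force between the fingers and pawl below 0.2 N).
It fails at once if the pawl's pad is pressed or pulled with more than 20 N (contact force between the fingers and pawl above 20 N).
It fails at once if the rail is driven onto the pawl with more than 40 N (contact force between pawl and rail above 40 N).
It fails at once if the block is rammed against the nest with more than 22 N (contact force between block and nest above 22 N).
It fails at once if another thing on the bench is moved by more than 20 mm (distance of any of bearing, piston, hammer, wrench, cap from where it was at the start of the episode above 0.02 m).
It also fails if it takes over 72 s, if anything falls off the work surface, if the arm or the gripper's body presses on something with over 40 N, if the wrist force passes 120 N, or if a joint passes its speed limit or range.

## Robot

A 6-joint arm with a two-finger parallel gripper is mounted at the origin on the work surface. World frame = base frame: x ahead of the robot, y to its left, z up, the work surface at z = 0. Lengths are in mm, angles in rad, forces in N, time in s.
With the tool pointing down it reaches from about 400 to 925 mm from the base axis. Payload 12.5 kg.
Tool frame: the origin (TCP) lies at the centre of the arm's flange, where the gripper is bolted on; the fingertips stand 190 mm ahead of it and the grasp point (between the pads) lies 171 mm ahead of it; z points along the fingers, y is the line along which they close (so a half turn about z gives the same grasp; the last joint's range is limited). The gripper opens to 95 mm and grips with 3 to 60 N. Pads are 20 mm wide; open, the fingers measure 119 mm over their backs; the gripper's body (75 mm by 180 mm) begins 59 mm behind the grasp point.
Start: joints at [-1.284, 0.491, 1.559, -0, 1.092, -0.106], TCP at [239.254, -577.393, 404.761] pointing down, gripper open.
Joint ranges: [-3.1, 3.1], [-0.84, 2.19], [0.05, 2.79], [-1.13, 4.28], [0.06, 2.93], [-2.69, 2.69]. Speed limits (rad/s): [2.22, 2.22, 2.79, 3.14, 3.14, 3.14].

## Interface

Orientations are given as [roll, pitch, yaw] about the fixed x, y, z axes, in that order (R = Rz(yaw) Ry(pitch) Rx(roll)).
In Python, from cell import env, read_camera, search_frame, cut_out gives the robot as it stands. The module is installed in compiled form; this text tells all that it offers.
- The arm moves only by the tool move_arm, never from a script. Its argument "commands" is a list of rows, each a list of 3 entries, a list of its own where there are three numbers: the shift along the world's x, y, z normalised to -1 to 1, where 1 is 0.03 m, then the turn about the world's z normalised to -1 to 1, where 1 is 0.08 rad, then the opening, from -1 (shut) to 1 (fully open), so that 0 is half open. A call has 1 to 20 rows; each row shifts and turns the commanded pose from where the row before left it; what a row does not reach is not made up. A row lasts 1/12 s, in which the tool goes at most 41.7 mm and 7.16 degrees, less where a joint would pass 70% of its speed; a pose out of reach is approached as far as the arm can. A call with a number of a shift or a turn outside -1 to 1 is refused whole. A call with a gripper value outside its range is refused whole. The fingers move at their own pace and stop on an object; the grip force is fixed at half the most. Time passes only in rows, so rows that do not move let the fingers close. It gives the time, the measured TCP pose, the force, the opening and the grip force at its end, in the units of the state.
- env.state(): the state, without advancing time (a new reading comes with each control period).
- read_camera(name): name is "side" or "top" or "wrist"; returns a dict with "image" (480x640x3 uint8, red, green, blue), "fx", "fy", "cx", "cy" (pixels), "D" ([k1, k2, p1, p2, k3] as OpenCV has them; the pictures are not rectified), "rvec" (rotation vector, rad) and "tvec" (3), from world to camera coordinates, as OpenCV has them. Camera axes: x right, y down, z forward; pixel columns grow to the right and rows downward; lengths in mm; the calibration is good to about 2 mm. A picture is of the moment at which its call begins. There is no depth.
- env.job_done(): hands the job in; it is judged then, once.
Trained networks look in a picture, given as the dict that the camera call returned (one of the last four; its "shot" number tells which), for a name from the list of things; names that differ only in an ending like _2 or _b are one class to them, and where a whole thing is asked for, a point or a joint stands for the part that bears it (a point fixed in the world has none). Each returns a list of dicts, best first, with "confidence" (0 to 1); they miss things now and then, are a little off and sometimes report something else, mostly with a low value. They report only what shows in the picture. A call takes as long as a camera call.
- search_frame(thing, picture): "at" ([column, row] in pixels, amid what is visible of it).
- cut_out(thing, picture): "region" (480x640 bool, what is visible of it) and "at" ([column, row] in pixels, amid what is visible of it).
The state is a dict: "t": time; "joints": joint angles; "qvel": joint speeds; "tau": joint torques, N m; "eef_pos": TCP position; "tcp_rot": TCP orientation; "ft_force": force on the tool from outside, world axes, zero at the start; "moment": the same for the moment, N m; "opening": opening from 0.0 (shut) to 1.0 (fully open); "grip_force": force on a finger pad.
Only numpy, scipy, OpenCV 4.12 (cv2) and the standard library are available. Lean on these libraries where they do the work, as an engineer would, in place of code of your own. Each camera call takes 0.05 s, during which the arm holds its last target. There are 200 camera calls.

## Working session

There is one attempt and no reset: what is moved stays moved. The work goes in short steps, Python scripts to look and compute and a tool call to move; the robot and the scene stay as the last step left them, time stands still between calls to the robot, and variables do not carry over. Pictures are saved under pics/ and viewed, at most 10 in all, crops included, and the job is handed in when it is done.

Besides the shell and the picture viewer there is one more tool, called after "Call:" as name(argument=value, ...), one argument or row to a line, values as JSON. move_arm: Moves the arm, as the interface text tells. Its arguments: {"type":"object","properties":{"commands":{"type":"array","items":{"type":"array"}}},"required":["commands"]}

```bash
mkdir -p pics
cat > h.py <<'E'
import numpy as np, cv2
from cell import env, read_camera, search_frame, cut_out
def KD(p): return np.array([[p['fx'],0,p['cx']],[0,p['fy'],p['cy']],[0,0,1.]]), np.array(p['D'],float)
def ray(p,uv):
    K,D=KD(p); R=cv2.Rodrigues(np.array(p['rvec'],float))[0]; t=np.array(p['tvec'],float).ravel()
    n=cv2.undistortPoints(np.array([[uv]],float),K,D)[0,0]
    return -R.T@t, R.T@np.array([n[0],n[1],1.])
def atz(p,uv,z):
    c,d=ray(p,uv); return c+d*(z-c[2])/d[2]
def proj(p,X):
    K,D=KD(p); return cv2.projectPoints(np.array(X,float).reshape(-1,3),np.array(p['rvec'],float),np.array(p['tvec'],float),K,D)[0][:,0]
def tri(rs):
    A=0;b=0
    for c,d in rs:
        d=d/np.linalg.norm(d);P=np.eye(3)-np.outer(d,d);A=A+P;b=b+P@c
    return np.linalg.solve(A,b)
def save(p,n): cv2.imwrite('pics/'+n+'.png',p['image'][:,:,::-1])
E
python3 - <<'E'
from h import *
np.set_printoptions(precision=1,suppress=True)
ps={n:read_camera(n) for n in('top','side')}
for n,p in ps.items():
    save(p,n+'0'); print(n,ray(p,(320,240)))
    for th in 'stand nest rail rail_teeth rail_knob pawl pawl_pad block block_bore bearing piston hammer wrench cap'.split():
        print(n,th,[(np.round(r['at']),round(r['confidence'],2)) for r in search_frame(th,p)[:2]])
print(env.state())
E
```

```text
top (array([ 528.1,    2.8, 1142.5]), array([ 0.1, -0. , -1. ]))
top stand [(array([342., 215.]), 0.58), (array([327., 152.]), 0.2)]
top nest []
top rail [(array([345., 227.]), 0.96), (array([204., 294.]), 0.56)]
top rail_teeth [(array([345., 231.]), 0.91), (array([325., 148.]), 0.48)]
top rail_knob [(array([345., 229.]), 0.85)]
top pawl [(array([490., 219.]), 0.69), (array([379., 220.]), 0.66)]
top pawl_pad [(array([378., 219.]), 0.82)]
top block [(array([204., 293.]), 0.65)]
top block_bore [(array([203., 296.]), 0.7)]
top bearing [(array([239., 183.]), 0.71)]
top piston [(array([136., 266.]), 0.67)]
top hammer [(array([324., 150.]), 0.64)]
top wrench [(array([492., 223.]), 0.83)]
top cap [(array([200., 202.]), 0.68), (array([329., 149.]), 0.44)]
side (array([-14.3, 788.2, 770.7]), array([ 0.5, -0.7, -0.5]))
side stand [(array([314., 246.]), 0.81)]
side nest [(array([325., 274.]), 0.77)]
side rail [(array([328., 239.]), 0.67)]
side rail_teeth [(array([326., 242.]), 0.8), (array([283., 363.]), 0.38)]
side rail_knob [(array([325., 239.]), 0.68), (array([283., 362.]), 0.63)]
side pawl []
side pawl_pad []
side block [(array([281., 365.]), 0.89)]
side block_bore [(array([282., 364.]), 0.93), (array([325., 242.]), 0.4)]
side bearing [(array([226., 293.]), 0.59)]
side piston [(array([194., 395.]), 0.7)]
side hammer [(array([258., 243.]), 0.73), (array([327., 242.]), 0.53)]
side wrench [(array([396., 211.]), 0.7)]
side cap [(array([211., 320.]), 0.68)]
{'t': 1.5, 'joints': array([-1.3,  0.5,  1.6,  0. ,  1.1, -0.1]), 'qvel': array([ 0.,  0., -0., -0.,  0.,  0.]), 'tau': array([  0. , -61.2, -25.8,   0.1,   0. ,  -0. ]), 'eef_pos': array([ 239.3, -577.4,  404.8]), 'tcp_rot': array([3.1, 0. , 0.4]), 'ft_force': array([-0.9, -0.1, -0.6]), 'moment': array([-0.,  0., -0.]), 'grip_force': 0.0, 'opening': 0.9956529126748299}
```

View pics/top0.png

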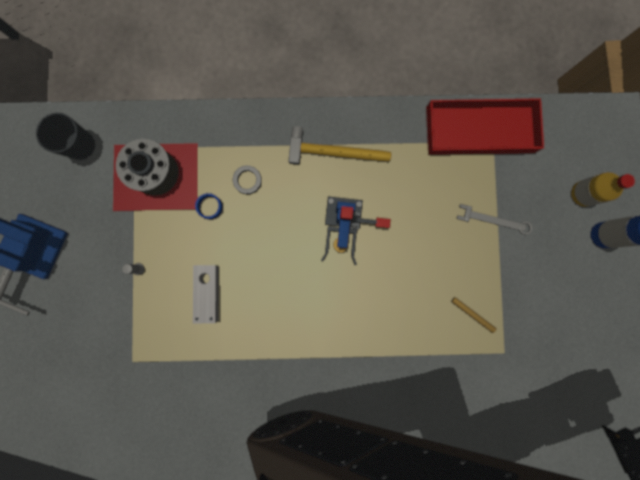

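View pics/side0.png

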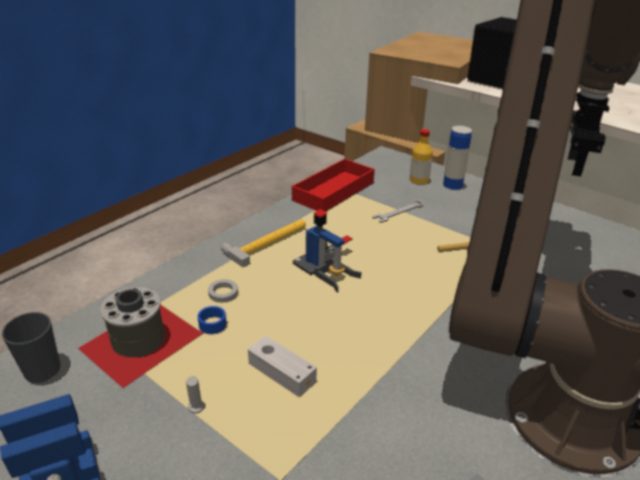

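Run:
```python
from h import *
np.set_printoptions(precision=1,suppress=True)
ps={n:read_camera(n) for n in('top','side')}
p=ps['top']; im=p['image'].astype(int); 
red=((im[:,:,0]>110)&(im[:,:,1]<70)&(im[:,:,2]<70)).astype(np.uint8)
red[:190]=0
n,l,s,c=cv2.connectedComponentsWithStats(red)
for i in range(1,n):
    if s[i,4]>30: print('red top',c[i],s[i], atz(p,c[i],150),atz(p,c[i],43), cv2.minAreaRect(np.argwhere(l==i)[:,::-1].astype(np.float32)))
q=ps['side'];im=q['image'].astype(int)
red=((im[:,:,0]>110)&(im[:,:,1]<70)&(im[:,:,2]<70)).astype(np.uint8); red[:209]=0
n,l,s2,c2=cv2.connectedComponentsWithStats(red)
for i in range(1,n):
    if s2[i,4]>8: print('red side',c2[i],s2[i])
m=cut_out('block',p)[0]['region'].astype(np.uint8)
K,D=KD(p)
pts=np.argwhere(m)[:,::-1].astype(float)
W=np.array([atz(p,u,40)[:2] for u in pts])
print('block rect z40',cv2.minAreaRect(W.astype(np.float32)))
im=p['image']
x0,y0=180,190
crop=cv2.resize(im[185:335,180:410],None,fx=3.4,fy=3.4,interpolation=cv2.INTER_CUBIC)
cv2.imwrite('pics/topc.png',crop[:,:,::-1])
crop=cv2.resize(q['image'][195:305,220:370],None,fx=5,fy=5,interpolation=cv2.INTER_CUBIC)
cv2.imwrite('pics/sidec.png',crop[:,:,::-1])
```

```text
red top [153.4 200.2] [ 114  190   83   20 1302] [680.3 334.9 150. ] [696.7 370.7  43. ] ((155.0, 199.49998474121094), (81.99998474121094, 18.999996185302734), 0.0)
red top [346.4 212.1] [341 207  11  11 102] [648.  -61.6 150. ] [660.9 -68.5  43. ] ((346.0, 212.0), (10.0, 10.0), 90.0)
red top [382.8 222.5] [376 218  14  10 103] [ 624.9 -135.9  150. ] [ 635.4 -150.8   43. ] ((382.72564697265625, 222.46951293945312), (13.030921936035156, 7.840639591217041), 6.34019136428833)
red side [319.9 212.2] [314 209  12   8  70]
red side [346.4 239.1] [344 237   7   6  28]
red side [137.9 350.9] [  80  306  122   81 2761]
block rect z40 ((484.4717102050781, 252.91082763671875), (60.753543853759766, 129.76670837402344), 89.8529052734375)
```

View pics/topc.png

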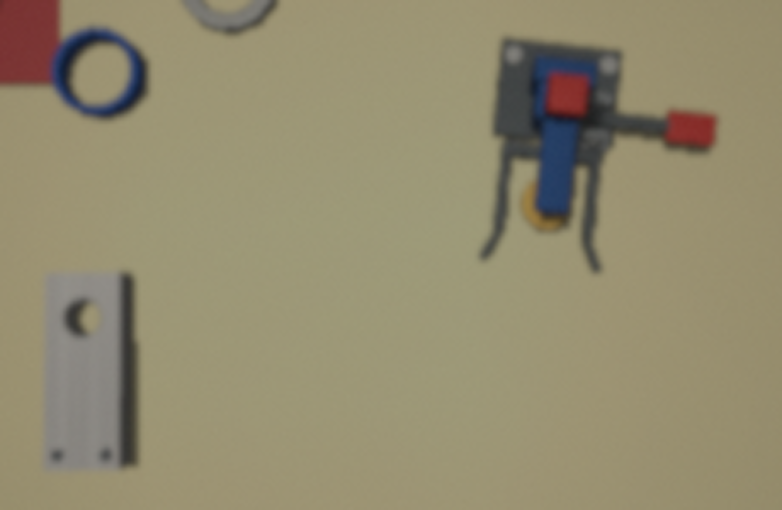

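View pics/sidec.png

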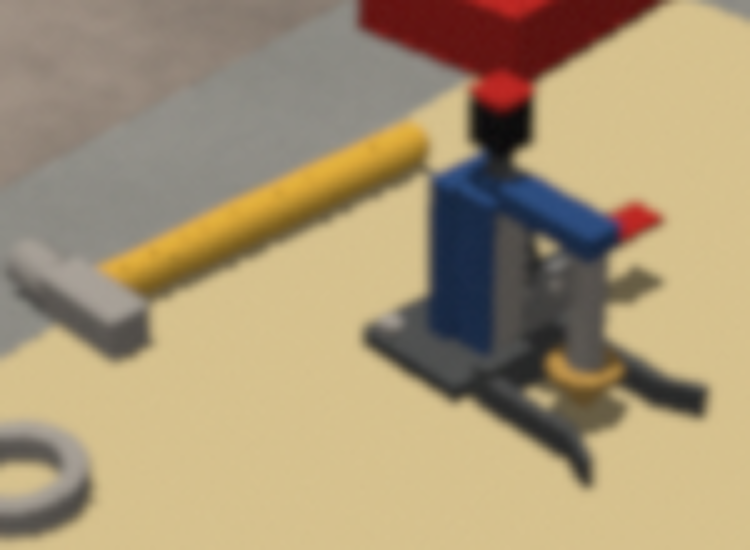

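Run:
```python
from h import *
np.set_printoptions(precision=3,suppress=True)
p=read_camera('top');q=read_camera('side');w=read_camera('wrist')
for a,b in(((346.5,212.2),(320.6,213.4)),((382.8,222.5),(347.6,238.8))):
    print(tri([ray(p,a),ray(q,b)]))
print('wrist',ray(w,(320,240)),w['fx'],ray(w,(320,0))[1],ray(w,(640,240))[1]); s=env.state();print(s['t'],s['eef_pos'],s['tcp_rot'])
# block corners from crop (scale 3.4, offset 180,185)
for c,z in (((48,272),40),((122,272),40),((45,468),40),((120,468),40),((82,317),40)):
    print(atz(p,(180+c[0]/3.4-.35,185+c[1]/3.4-.35),z)[:2])
```

```text
[646.777 -62.501 149.214]
[ 632.542 -152.947   42.017]
wrist (array([ 311.499, -547.122,  385.195]), array([-0.245, -0.115, -0.963])) 358.09567027674393 [ 0.356  0.134 -1.151] [ 0.104 -0.955 -0.963]
1.8 [ 239.24  -577.399  404.74 ] [3.142 0.    0.393]
[548.488 279.295]
[547.489 230.199]
[419.917 281.031]
[418.88  231.775]
[518.27  256.732]
```

Call:
move_arm(
  commands=[
    [[0.3,0.4,0],-0.3,1],
    [[0.8,1,0],-0.4,1],
    [[0.8,1,0],-0.4,1],
    [[0.8,1,0],-0.4,1],
    [[0.8,1,0],-0.4,1],
    [[0.8,1,0],-0.4,1],
    [[0.8,1,0],-0.4,1],
    [[0.8,1,0],-0.4,1],
    [[0.8,1,0],-0.4,1],
    [[0.8,1,0],-0.4,1],
    [[0.8,1,0],-0.4,1],
    [[0.8,1,0],-0.4,1],
    [[0.8,1,0],-0.4,1],
    [[0.8,1,0],-0.4,1],
    [[0.8,1,0],-0.4,1],
    [[0.8,1,0],-0.4,1],
    [[0.8,1,0],-0.4,1],
    [[0.3,0.3,0],-0.3,0.1],
    [[0,0,0],0,0.1],
    [[0,0,0],0,0.1],
  ],
)

```text
t: 3.47
eef_pos: [641.3, -75.9, 404.3]
tcp_rot: [3.141, 0.001, -0.165]
ft_force: [0.1, -0.3, -0.3]
opening: 0.845
grip_force: 0.0
```

Run:
```python
from h import *
np.set_printoptions(precision=3,suppress=True)
w=read_camera('wrist'); save(w,'w1'); s=env.state();print(s['t'],s['eef_pos'],s['tcp_rot'],s['joints'],s['ft_force'],s['opening'])
im=w['image'].astype(int)
red=((im[:,:,0]>110)&(im[:,:,1]<70)&(im[:,:,2]<70)).astype(np.uint8)
n,l,st,c=cv2.connectedComponentsWithStats(red)
for i in range(1,n):
    if st[i,4]>100: print(c[i],st[i],atz(w,c[i],150),atz(w,c[i],43),cv2.minAreaRect(np.argwhere(l==i)[:,::-1].astype(np.float32)))
```

```text
3.5167 [640.909 -76.697 404.535] [ 3.141  0.001 -0.166] [-0.221  0.521  1.505 -0.     1.116  1.516] [-0.171 -0.861  0.733] 0.8085055404457092
```

View pics/w1.png

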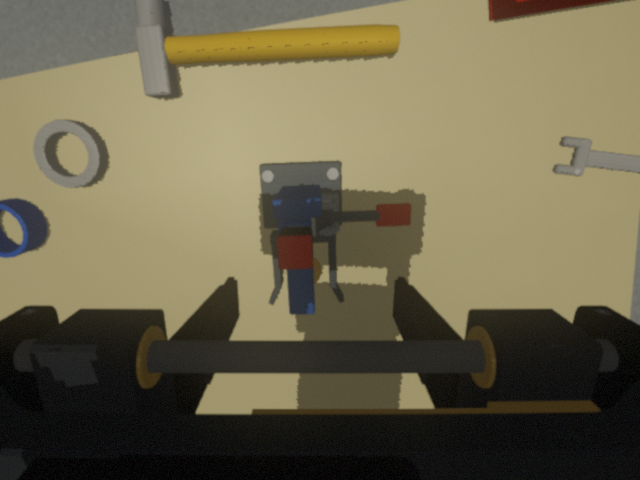

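Run:
```python
from h import *
np.set_printoptions(precision=3,suppress=True)
w=read_camera('wrist'); im=w['image'].astype(int)
red=((im[:,:,0]>70)&(im[:,:,0]>2.2*im[:,:,1])&(im[:,:,0]>2.2*im[:,:,2])).astype(np.uint8)
red[:150]=0
n,l,st,c=cv2.connectedComponentsWithStats(red)
for i in range(1,n):
    if st[i,4]>100:
        r=cv2.minAreaRect(np.argwhere(l==i)[:,::-1].astype(np.float32));print(c[i],st[i],r)
        for z in (150,43):
            W=np.array([atz(w,u,z)[:2] for u in np.argwhere(l==i)[:,::-1]]); R=cv2.minAreaRect(W.astype(np.float32));print(z,W.mean(0),R)
b=[atz(w,u,12) for u in((267.5,176.5),(333,174))];print('bolts',b,b[0]-b[1])
b=[atz(w,u,12) for u in((261,164),(341,162))];print('plate back corners',b,b[0]-b[1])
```

```text
[303.575 251.721] [295 236  16  32 280] ((302.531005859375, 251.46461486816406), (30.798295974731445, 14.83373737335205), 86.18592071533203)
150 [645.935 -69.087] ((646.1328125, -68.40762329101562), (10.201189994812012, 22.236961364746094), 83.76990509033203)
43 [613.089 -59.747] ((613.3764038085938, -58.75797653198242), (14.847496032714844, 32.36516189575195), 83.76986694335938)
bolts [array([689.78 , -34.567,  12.   ]), array([ 681.126, -101.481,   12.   ])] [ 8.654 66.914  0.   ]
plate back corners [array([703.258, -30.559,  12.   ]), array([ 691.718, -111.358,   12.   ])] [11.54  80.799  0.   ]
```

Call:
move_arm(
  commands=[
    [[0.18,0.43,-0.3],0.3,0.1],
    [[0,0,-0.8],0,0.1],
    [[0,0,-0.8],0,0.1],
    [[0,0,-0.8],0,0.1],
    [[0,0,-0.5],0,0.1],
    [[0,0,-0.12],0,0.1],
    [[0,0,0],0,0.1],
  ],
)

```text
t: 4.15
eef_pos: [646.4, -63.8, 304.1]
tcp_rot: [-3.141, 0.002, -0.143]
ft_force: [-0.3, -0.3, 0.1]
opening: 0.55
grip_force: 0.0
```

Run:
```python
from h import *
w=read_camera('wrist'); save(w,'w2')
```

```text
(no output)
```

View pics/w2.png

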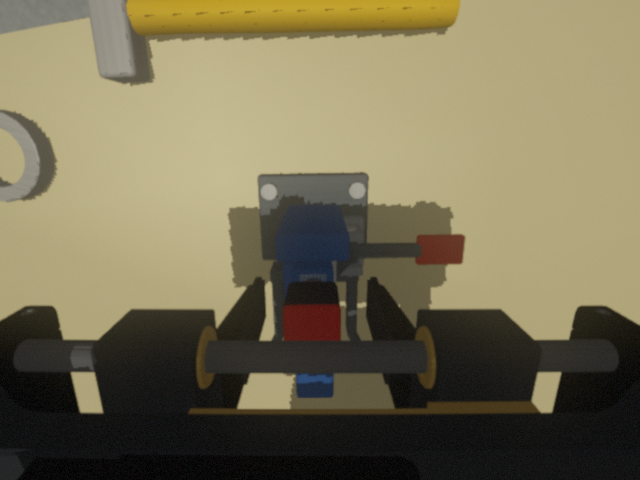

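Call:
move_arm(
  commands=[
    [[0,0,0],0,-1],
    [[0,0,0],0,-1],
    [[0,0,0],0,-1],
    [[0,0,0],0,-1],
    [[0,0,0],0,-1],
    [[0,0,0],0,-1],
    [[0,0,0],0,-1],
  ],
)

```text
t: 4.78
eef_pos: [646.8, -62.6, 305.7]
tcp_rot: [-3.14, -0.001, -0.142]
ft_force: [0.5, 7.2, 1.6]
opening: 0.25
grip_force: 30.0
```

Call:
move_arm(
  commands=[
    [[0,0.03,0.05],0,-1],
    [[0,0,0.1],0,-1],
    [[0,0,0.1],0,-1],
    [[0,0,0.1],0,-1],
    [[0,0,0.1],0,-1],
    [[0,0,0.1],0,-1],
    [[0,0,0.1],0,-1],
    [[0,0,0.1],0,-1],
    [[0,0,0.1],0,-1],
    [[0,0,0.1],0,-1],
    [[0,0,0.1],0,-1],
    [[0,0,0.1],0,-1],
    [[0,0,0.1],0,-1],
    [[0,0,0.1],0,-1],
    [[0,0,0.1],0,-1],
    [[0,0,0.1],0,-1],
    [[0,0,0],0,-1],
  ],
)

```text
t: 6.2
eef_pos: [646.9, -62.4, 351.4]
tcp_rot: [-3.141, -0.0, -0.143]
ft_force: [3.4, 2.7, -5.9]
opening: 0.249
grip_force: 30.0
```

Call:
move_arm(
  commands=[
    [[0,0,0.05],0,-1],
    [[0,0,0.04],0,-1],
    [[0,0,0],0,-1],
  ],
)

```text
t: 6.45
eef_pos: [646.9, -62.4, 353.2]
tcp_rot: [-3.141, 0.0, -0.143]
ft_force: [7.6, 1.9, -12.4]
opening: 0.253
grip_force: 30.0
```

Call:
move_arm(
  commands=[
    [[0,0,0.03],0,-1],
    [[0,0,0],0,-1],
  ],
)

```text
t: 6.62
eef_pos: [647.0, -62.5, 353.3]
tcp_rot: [-3.141, 0.001, -0.143]
ft_force: [9.2, 1.1, -19.9]
opening: 0.25
grip_force: 30.0
```

Call:
move_arm(
  commands=[
    [[0,0,-0.05],0,-1],
    [[0,0,0],0,-1],
  ],
)

```text
t: 6.78
eef_pos: [646.9, -62.4, 352.9]
tcp_rot: [-3.141, 0.0, -0.143]
ft_force: [5.1, 2.6, -7.5]
opening: 0.246
grip_force: 30.0
```

Call:
move_arm(
  commands=[
    [[0,0,-0.05],0,-1],
    [[0,0,0],0,-1],
  ],
)

```text
t: 6.95
eef_pos: [646.8, -62.4, 351.8]
tcp_rot: [-3.141, -0.0, -0.143]
ft_force: [5.3, 2.8, -7.7]
opening: 0.252
grip_force: 30.0
```

Open to half and look.

Call:
move_arm(
  commands=[
    [[0,0,0],0,0.1],
    [[0,0,0],0,0.1],
    [[0,0,0],0,0.1],
    [[0,0,0],0,0.1],
    [[0,0,0],0,0.1],
    [[0,0,0.3],0,0.1],
    [[0,0,1],0,0.1],
    [[0,0,1],0,0.1],
    [[0,0,0.6],0,0.1],
    [[-0.5,0.5,0],0,0.6],
    [[-1,0.7,0],0,1],
    [[-1,0.7,0],0,1],
  ],
)

```text
t: 7.95
eef_pos: [570.7, -5.4, 439.8]
tcp_rot: [3.142, -0.001, -0.144]
ft_force: [1.0, 0.4, 0.5]
opening: 0.706
grip_force: 0.0
```

```bash
cat > rail.py <<'E'
from h import *
np.set_printoptions(precision=2,suppress=True)
q=read_camera('side');p=read_camera('top');im=q['image'].astype(int)
red=((im[:,:,0]>90)&(im[:,:,0]>2.2*im[:,:,1])&(im[:,:,0]>2.2*im[:,:,2])).astype(np.uint8)
n,l,st,c=cv2.connectedComponentsWithStats(red)
for i in range(1,n):
    if st[i,4]>15 and 290<c[i][0]<370: print(c[i],st[i])
yaw=-.14; ex=np.array([np.cos(yaw),np.sin(yaw),0]); P=np.array([586.8,-55.3,0])
for h in (20,40,50,60,65,70): print(h,'knobtop',proj(q,P+60*ex+[0,0,h+130])[0],'collar',proj(q,P+[0,0,h])[0])
cv2.imwrite('pics/side_%s.png'%int(env.state()['t']*10),cv2.resize(q['image'][185:305,240:400],None,fx=5,fy=5,interpolation=cv2.INTER_CUBIC)[:,:,::-1])
E
python3 rail.py; ls pics
```

```text
[344.97 182.46] [ 324  160   50   51 1225]
[305.21 192.17] [292 176  29  33 545]
[345.62 239.  ] [342 236   9   7  40]
20 knobtop [320.57 212.94] collar [336.84 270.44]
40 knobtop [320.77 205.31] collar [337.18 263.5 ]
50 knobtop [320.87 201.44] collar [337.35 259.98]
60 knobtop [320.97 197.55] collar [337.52 256.44]
65 knobtop [321.02 195.59] collar [337.61 254.65]
70 knobtop [321.07 193.62] collar [337.69 252.86]
side0.png
side_80.png
sidec.png
top0.png
topc.png
w1.png
w2.png
```

View pics/side_80.png

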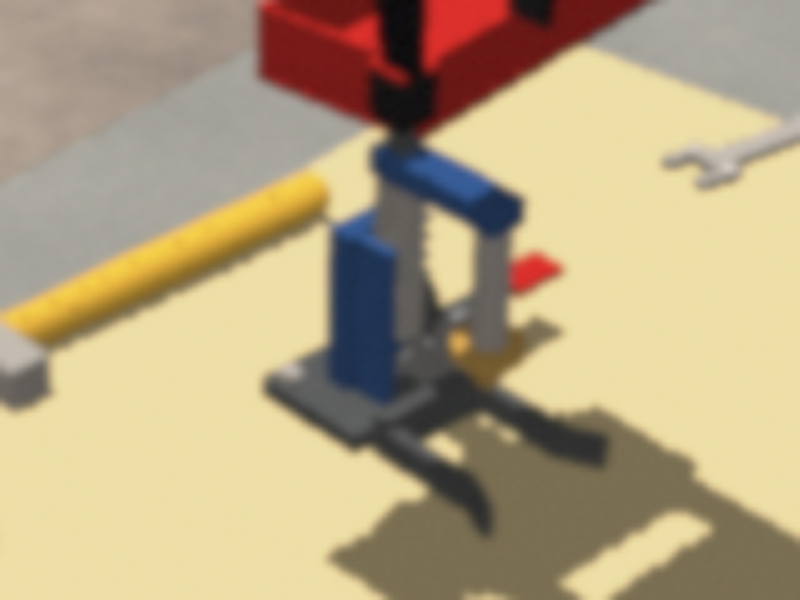

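Call:
move_arm(
  commands=[
    [[-0.45,0.97,0],0.3,1],
    [[-0.45,0.97,0],0.3,1],
    [[-0.45,0.97,0],0.3,1],
    [[-0.45,0.97,0],0.3,1],
    [[-0.45,0.97,0],0.3,1],
    [[-0.45,0.97,0],0.1,1],
    [[-0.45,0.97,-0.5],0,1],
    [[-0.45,0.97,-0.5],0,1],
    [[-0.45,0.97,-0.5],0,1],
    [[0,0,-1],0,1],
    [[0,0,-1],0,1],
    [[0,0,-1],0,1],
    [[0,0,0],0,1],
    [[0,0,0],0,1],
  ],
)

```text
t: 9.22
eef_pos: [450.7, 256.4, 304.2]
tcp_rot: [3.141, 0.002, -0.015]
ft_force: [0.6, 0.6, 0.8]
opening: 1.0
grip_force: 0.0
```

Run:
```python
from h import *
w=read_camera('wrist'); save(w,'w3')
s=env.state();print(s['eef_pos'],s['tcp_rot'])
for X in((448.7,256,40),(518.3,255,40)): print(proj(w,X))
try:
  m=cut_out('block',w)[0]['region']; W=np.array([atz(w,u,40)[:2] for u in np.argwhere(m)[:,::-1]]);print(cv2.minAreaRect(W.astype(np.float32)))
except Exception as e: print(e)
```

```text
[450.8858158  256.40451303 305.37703359] [-3.14151468e+00 -5.21562799e-04 -1.54187120e-02]
[[316.10995234 254.90712691]]
[[316.07846092 155.32145885]]
((482.00189208984375, 256.3990783691406), (51.35710144042969, 130.97181701660156), 89.48283386230469)
```

View pics/w3.png

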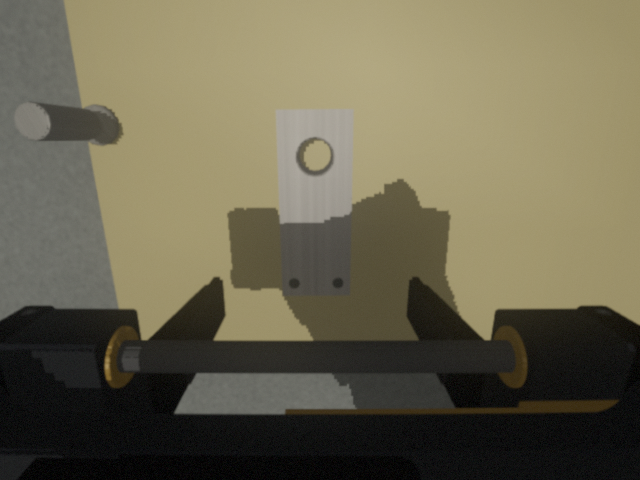

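Call:
move_arm(
  commands=[
    [[-0.1,0,-0.7],0.05,1],
    [[0,0,-1],0,1],
    [[0,0,-1],0,1],
    [[0,0,-0.7],0,1],
    [[0,0,-0.2],0,1],
    [[0,0,0],0,-1],
    [[0,0,0],0,-1],
    [[0,0,0],0,-1],
    [[0,0,0],0,-1],
    [[0,0,0],0,-1],
    [[0,0,0],0,-1],
    [[0,0,0],0,-1],
    [[0,0,0],0,-1],
  ],
)

```text
t: 10.4
eef_pos: [447.2, 256.3, 196.6]
tcp_rot: [-3.142, -0.0, -0.011]
ft_force: [-0.3, -0.3, 3.7]
opening: 0.528
grip_force: 30.0
```

Call:
move_arm(
  commands=[
    [[0,-0.3,0],0,-1],
    [[-0.03,-0.6,0],-0.16,-1],
    [[-0.03,-0.9,0],-0.16,-1],
    [[-0.03,-0.9,0],-0.16,-1],
    [[-0.03,-0.9,0],-0.16,-1],
    [[-0.03,-0.9,0],-0.16,-1],
    [[-0.03,-0.9,0],-0.16,-1],
    [[-0.03,-0.9,0],-0.16,-1],
    [[-0.03,-0.9,0],-0.16,-1],
    [[-0.03,-0.9,0],-0.16,-1],
    [[-0.03,-0.9,0],-0.16,-1],
    [[0,-0.5,0],0,-1],
    [[0,-0.19,0],0,-1],
    [[0,0,0],0,-1],
    [[0,0,0],0,-1],
  ],
)

```text
t: 11.65
eef_pos: [438.2, -35.3, 196.5]
tcp_rot: [3.141, -0.001, -0.141]
ft_force: [-0.5, -5.6, 4.1]
opening: 0.524
grip_force: 30.0
```

Run:
```python
from h import *
w=read_camera('wrist'); p=read_camera('top')
cv2.imwrite('pics/both.png',np.vstack([cv2.resize(w['image'][:300],(640,300)),cv2.resize(p['image'][190:345,265:475],(406,300),interpolation=cv2.INTER_CUBIC).repeat(1,0) if 0 else cv2.copyMakeBorder(cv2.resize(p['image'][190:345,265:475],(406,300),interpolation=cv2.INTER_CUBIC),0,0,0,234,cv2.BORDER_CONSTANT)])[:,:,::-1])
s=env.state();print(s['eef_pos'],s['tcp_rot'],s['ft_force'])
```

```text
[438.26344041 -34.99346083 196.53100188] [ 3.14126646e+00 -8.56571815e-04 -1.40084425e-01] [-0.89578312 -5.38938936  4.78413858]
```

View pics/both.png

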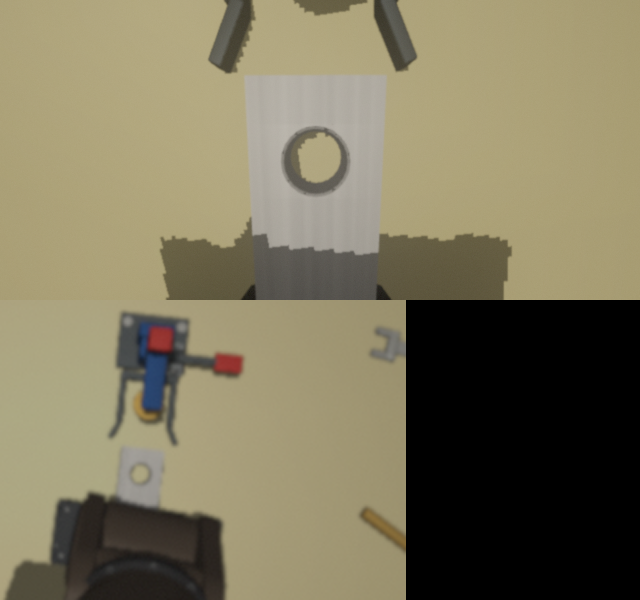

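Run:
```python
from h import *
np.set_printoptions(precision=2,suppress=True)
w=read_camera('wrist'); s=env.state(); y=s['tcp_rot'][2]; T=s['eef_pos'][:2]
ex=np.array([np.cos(y),np.sin(y)]);ey=np.array([-ex[1],ex[0]])
def tf(u,z): d=atz(w,u,z)[:2]-T; return np.array([d@ex,d@ey])
im=cv2.cvtColor(w['image'],cv2.COLOR_RGB2GRAY).astype(int)
for r in (2,10,20,30,50,60): print(r,[(c,im[r,c]) for c in np.where(np.abs(np.diff(im[r]))>18)[0] if 180<c<450])
for n,u,z in(('lipL',(209,66),18),('lipR',(416,68),18),('blkL',(246,76),40),('blkR',(387,75),40),('blkLb',(256,240),40),('blkRb',(379,240),40),('bore',(315.5,160),40)): print(n,tf(u,z))
```

```text
2 [(np.int64(225), np.int64(148)), (np.int64(226), np.int64(119)), (np.int64(252), np.int64(100)), (np.int64(253), np.int64(128)), (np.int64(294), np.int64(151)), (np.int64(295), np.int64(126)), (np.int64(367), np.int64(122)), (np.int64(373), np.int64(156)), (np.int64(374), np.int64(128)), (np.int64(375), np.int64(83)), (np.int64(397), np.int64(90)), (np.int64(398), np.int64(129))]
10 [(np.int64(225), np.int64(160)), (np.int64(226), np.int64(129)), (np.int64(253), np.int64(104)), (np.int64(254), np.int64(131)), (np.int64(304), np.int64(157)), (np.int64(305), np.int64(128)), (np.int64(373), np.int64(147)), (np.int64(374), np.int64(117)), (np.int64(399), np.int64(92)), (np.int64(400), np.int64(123))]
20 [(np.int64(221), np.int64(162)), (np.int64(222), np.int64(140)), (np.int64(250), np.int64(76)), (np.int64(251), np.int64(103)), (np.int64(375), np.int64(141)), (np.int64(376), np.int64(104)), (np.int64(403), np.int64(90)), (np.int64(404), np.int64(121))]
30 [(np.int64(218), np.int64(157)), (np.int64(219), np.int64(121)), (np.int64(252), np.int64(130)), (np.int64(378), np.int64(158)), (np.int64(379), np.int64(139)), (np.int64(380), np.int64(99)), (np.int64(407), np.int64(99)), (np.int64(408), np.int64(134))]
50 [(np.int64(211), np.int64(154)), (np.int64(212), np.int64(115)), (np.int64(242), np.int64(109)), (np.int64(243), np.int64(136)), (np.int64(387), np.int64(145)), (np.int64(388), np.int64(111)), (np.int64(414), np.int64(86)), (np.int64(415), np.int64(106))]
60 [(np.int64(208), np.int64(160)), (np.int64(209), np.int64(132)), (np.int64(239), np.int64(110)), (np.int64(240), np.int64(132)), (np.int64(391), np.int64(148)), (np.int64(392), np.int64(118)), (np.int64(413), np.int64(82)), (np.int64(414), np.int64(102)), (np.int64(415), np.int64(127))]
lipL [107.3  43.4]
lipR [106.55 -40.9 ]
blkL [99.97 24.56]
blkR [100.31 -25.16]
blkLb [39.91 23.7 ]
blkRb [ 39.92 -25.21]
bore [70.95  0.04]
```

Call:
move_arm(
  commands=[
    [[0.133,0.02,0],0,-1],
    [[0.133,0.01,0],0,-1],
    [[0.133,-0.02,0],0,-1],
    [[0.133,-0.02,0],0,-1],
    [[0.133,-0.02,0],0,-1],
    [[0.133,-0.018,0],0,-1],
    [[0.133,-0.018,0],0,-1],
    [[0,0,0],0,-1],
  ],
)

```text
t: 12.47
eef_pos: [465.5, -36.2, 196.5]
tcp_rot: [-3.141, 0.003, -0.139]
ft_force: [-5.1, 0.8, 9.1]
opening: 0.522
grip_force: 30.0
```

Run:
```python
from h import *
np.set_printoptions(precision=2,suppress=True)
w=read_camera('wrist'); s=env.state(); y=s['tcp_rot'][2]; T=s['eef_pos'][:2];print(s['eef_pos'],y,s['ft_force'])
cv2.imwrite('pics/w5.png',cv2.resize(w['image'][:200,160:480],(800,500))[:,:,::-1])
im=cv2.cvtColor(w['image'],cv2.COLOR_RGB2GRAY).astype(int)
for r in (2,10,20,40,60,70,90,110,140): print(r,[(int(c),int(im[r,c+1]-im[r,c])) for c in np.where(np.abs(np.diff(im[r]))>18)[0] if 180<c<450])
```

```text
[465.45 -36.24 196.48] -0.13905475564711867 [-4.44  1.03  8.72]
2 [(230, -42), (231, -21), (259, 28), (260, 28), (264, -29), (265, -28), (269, 21), (297, -24), (298, -24), (374, 25), (375, 33), (376, 25), (379, -27), (380, -45), (381, -31), (406, 33), (407, 35)]
10 [(230, -34), (231, -33), (260, 30), (261, 25), (270, -27), (271, -31), (275, 22), (306, -27), (307, -23), (359, -29), (369, 24), (370, 38), (371, 24), (379, -33), (380, -44), (381, -19), (405, 24), (406, 41)]
20 [(231, -39), (232, -28), (262, 26), (263, 22), (279, -30), (280, -32), (371, 33), (372, 24), (378, -21), (379, -39), (380, -38), (405, 31), (406, 36)]
40 [(232, -35), (233, -27), (260, 24), (261, 28), (288, -29), (289, -27), (373, 28), (374, 26), (378, -31), (379, -44), (380, -22), (404, 27), (405, 32)]
60 [(233, -23), (234, -34), (264, 19), (370, 28), (371, 29), (377, -19), (378, -50), (379, -34), (403, 28), (404, 31)]
70 [(234, -30), (235, -26), (260, 24), (261, 36), (305, -24), (306, -26), (377, -28), (378, -44), (379, -22), (402, 19), (403, 34), (404, 22)]
90 [(233, -32), (234, -20), (244, 35), (245, 20), (386, -50), (387, -28), (405, 27), (406, 27)]
110 [(225, -26), (226, -27), (244, 30), (245, 48), (246, 21), (389, -36), (390, -38), (413, 25), (414, 29)]
140 [(288, -19), (306, 28), (334, -30), (335, -29), (339, 19)]
```

View pics/w5.png

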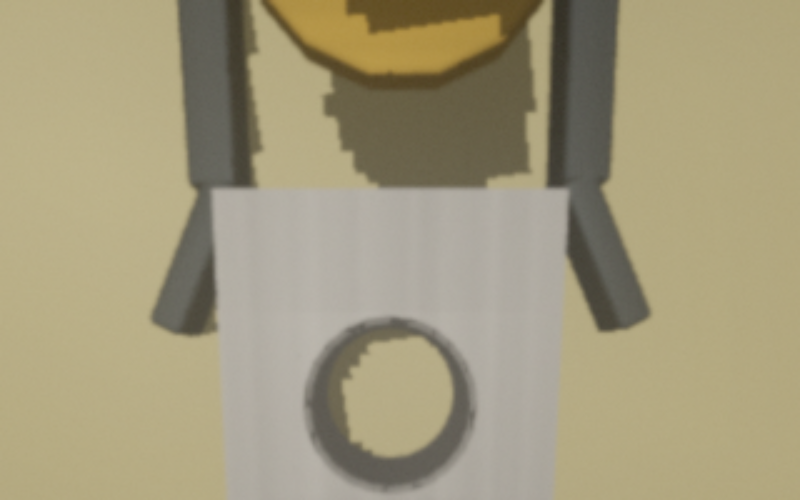

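Call:
move_arm(
  commands=[
    [[0.05,-0.025,0.02],0,-1],
    [[0.05,-0.025,0],0,-1],
    [[0.1,-0.014,0],0,-1],
    [[0.1,-0.014,0],0,-1],
    [[0.1,-0.014,0],0,-1],
    [[0.1,-0.014,0],0,-1],
    [[0,0,0],0,-1],
  ],
)

```text
t: 13.1
eef_pos: [481.7, -39.7, 196.8]
tcp_rot: [3.141, -0.001, -0.139]
ft_force: [-0.4, -0.1, -7.4]
opening: 0.525
grip_force: 30.0
```

Call:
move_arm(
  commands=[
    [[0.1,-0.014,-0.009],0,-1],
    [[0.1,-0.014,0],0,-1],
    [[0.1,-0.014,0],0,-1],
    [[0.1,-0.014,0],0,-1],
    [[0.1,-0.014,0],0,-1],
    [[0.1,-0.014,0],0,-1],
    [[0.1,-0.014,0],0,-1],
    [[0.05,-0.007,0],0,-1],
    [[0,0,0],0,-1],
  ],
)

```text
t: 13.85
eef_pos: [503.9, -42.8, 196.6]
tcp_rot: [3.141, -0.0, -0.139]
ft_force: [-0.2, 0.2, -6.6]
opening: 0.523
grip_force: 30.0
```

Run:
```python
from h import *
w=read_camera('wrist'); s=env.state(); print(s['eef_pos'],s['tcp_rot'],s['ft_force'])
cv2.imwrite('pics/w6.png',cv2.resize(w['image'][:200,160:480],(800,500))[:,:,::-1])
im=cv2.cvtColor(w['image'],cv2.COLOR_RGB2GRAY).astype(int)
for r in (2,10,20,40,60,70,90): print(r,[(int(c),int(im[r,c+1]-im[r,c])) for c in np.where(np.abs(np.diff(im[r]))>18)[0] if 180<c<450])
```

```text
[503.68388345 -42.72973034 196.57029136] [ 3.14149521e+00 -1.05305331e-04 -1.39234275e-01] [-0.49154935  0.53025611 -5.93788084]
2 []
10 []
20 []
40 []
60 []
70 []
90 [(181, -45)]
```

View pics/w6.png

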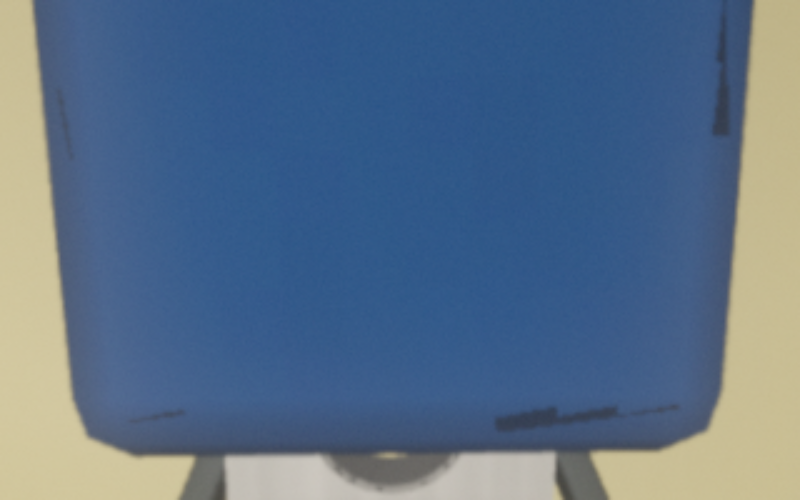

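Call:
move_arm(
  commands=[
    [[0.05,-0.007,0],0,-1],
    [[0.05,-0.007,0],0,-1],
    [[0.05,-0.007,0],0,-1],
    [[0.05,-0.007,0],0,-1],
    [[0.03,-0.004,0],0,-1],
    [[0.02,-0.003,0],0,-1],
    [[0,0,0],0,-1],
  ],
)

```text
t: 14.48
eef_pos: [511.2, -43.8, 196.6]
tcp_rot: [3.142, -0.0, -0.139]
ft_force: [0.3, -0.2, -6.5]
opening: 0.526
grip_force: 30.0
```

Call:
move_arm(
  commands=[
    [[0.02,-0.003,0],0,-1],
    [[0.02,-0.003,0],0,-1],
    [[0,0,0],0,-1],
  ],
)

```text
t: 14.73
eef_pos: [512.4, -44.0, 196.6]
tcp_rot: [3.142, -0.0, -0.139]
ft_force: [-0.4, 0.0, -7.2]
opening: 0.523
grip_force: 30.0
```

Call:
move_arm(
  commands=[
    [[0.01,-0.0014,0],0,-1],
    [[0.01,-0.0014,0],0,-1],
    [[0.01,-0.0014,0],0,-1],
    [[0.01,-0.0014,0],0,-1],
    [[0.01,-0.0014,0],0,-1],
  ],
)

```text
t: 15.15
eef_pos: [513.8, -44.2, 196.6]
tcp_rot: [3.142, 0.0, -0.139]
ft_force: [0.2, -0.5, -6.4]
opening: 0.524
grip_force: 30.0
```

Call:
move_arm(
  commands=[
    [[0.01,-0.0014,0],0,-1],
    [[0.01,-0.0014,0],0,-1],
    [[0.01,-0.0014,0],0,-1],
    [[0,0,0],0,-1],
  ],
)

```text
t: 15.48
eef_pos: [514.7, -44.3, 196.6]
tcp_rot: [3.141, -0.0, -0.139]
ft_force: [-0.4, -0.1, -6.6]
opening: 0.525
grip_force: 30.0
```

Call:
move_arm(
  commands=[
    [[0.01,-0.0014,0],0,-1],
    [[0.01,-0.0014,0],0,-1],
    [[0.01,-0.0014,0],0,-1],
    [[0,0,0],0,-1],
  ],
)

```text
t: 15.82
eef_pos: [515.6, -44.4, 196.6]
tcp_rot: [3.141, -0.0, -0.139]
ft_force: [-0.5, -0.0, -6.9]
opening: 0.526
grip_force: 30.0
```

Call:
move_arm(
  commands=[
    [[0.01,-0.0014,0],0,-1],
    [[0.01,-0.0014,0],0,-1],
    [[0,0,0],0,-1],
  ],
)

```text
t: 16.07
eef_pos: [516.2, -44.5, 196.6]
tcp_rot: [3.141, -0.0, -0.139]
ft_force: [-0.4, -0.7, -6.7]
opening: 0.525
grip_force: 30.0
```

Call:
move_arm(
  commands=[
    [[0.01,-0.0014,0],0,-1],
    [[0.01,-0.0014,0],0,-1],
    [[0,0,0],0,-1],
  ],
)

```text
t: 16.32
eef_pos: [516.9, -44.6, 196.6]
tcp_rot: [3.141, -0.0, -0.139]
ft_force: [-0.7, 0.0, -8.4]
opening: 0.524
grip_force: 30.0
```

Call:
move_arm(
  commands=[
    [[0.01,-0.0014,0],0,-1],
    [[0.01,-0.0014,0],0,-1],
    [[0,0,0],0,-1],
  ],
)

```text
t: 16.57
eef_pos: [517.4, -44.7, 196.6]
tcp_rot: [3.141, -0.0, -0.139]
ft_force: [-0.0, -0.2, -8.1]
opening: 0.523
grip_force: 30.0
```

Call:
move_arm(
  commands=[
    [[0.01,-0.0014,0],0,-1],
    [[0.01,-0.0014,0],0,-1],
    [[0,0,0],0,-1],
  ],
)

```text
t: 16.82
eef_pos: [518.0, -44.7, 196.6]
tcp_rot: [3.141, -0.0, -0.139]
ft_force: [0.4, -0.2, -7.5]
opening: 0.524
grip_force: 30.0
```

Call:
move_arm(
  commands=[
    [[0.01,-0.0014,0],0,-1],
    [[0.01,-0.0014,0],0,-1],
    [[0,0,0],0,-1],
  ],
)

```text
t: 17.07
eef_pos: [518.4, -44.8, 196.6]
tcp_rot: [3.142, 0.001, -0.139]
ft_force: [-0.9, 0.1, -5.2]
opening: 0.522
grip_force: 30.0
```

Call:
move_arm(
  commands=[
    [[0.01,-0.0014,0],0,-1],
    [[0,0,0],0,-1],
  ],
)

```text
t: 17.23
eef_pos: [518.5, -44.8, 196.6]
tcp_rot: [3.142, 0.001, -0.139]
ft_force: [-4.6, 0.6, -4.2]
opening: 0.525
grip_force: 30.0
```

Call:
move_arm(
  commands=[
    [[0.008,-0.001,0],0,-1],
    [[0,0,0],0,-1],
  ],
)

```text
t: 17.4
eef_pos: [518.6, -44.8, 196.5]
tcp_rot: [3.142, 0.002, -0.139]
ft_force: [-6.7, -0.1, -3.5]
opening: 0.525
grip_force: 30.0
```

Call:
move_arm(
  commands=[
    [[0,0,-0.01],0,-1],
    [[0,0,0],0,-1],
    [[0,0,0],0,-1],
  ],
)

```text
t: 17.65
eef_pos: [518.6, -44.8, 196.5]
tcp_rot: [3.142, 0.002, -0.139]
ft_force: [-7.0, -0.0, -0.1]
opening: 0.524
grip_force: 30.0
```

Call:
move_arm(
  commands=[
    [[0,0,0],0,0.3],
    [[0,0,0],0,0.4],
    [[0,0,0],0,0.4],
    [[0,0,0],0,0.4],
    [[0,0,0],0,0.4],
  ],
)

```text
t: 18.07
eef_pos: [519.3, -44.9, 196.5]
tcp_rot: [3.141, -0.001, -0.139]
ft_force: [0.1, 0.1, 0.2]
opening: 0.7
grip_force: 0.0
```

Call:
move_arm(
  commands=[
    [[0,0,0.4],0,0.4],
    [[0,0,1],0,0.4],
    [[0,0,1],0,0.4],
    [[0,0,1],0,0],
    [[0,0,1],0,-1],
    [[0,0,1],-1,-1],
    [[0,0,1],-1,-1],
    [[0.1,-0.1,1],-1,-1],
    [[0.4,-0.4,0],-1,-1],
    [[0.5,-0.5,0],-1,-1],
    [[0.5,-0.5,0],-1,-1],
    [[0.5,-0.5,0],-1,-1],
    [[0.5,-0.5,0],-1,-1],
    [[0.5,-0.5,0],-1,-1],
    [[0.5,-0.5,0],-1,-1],
    [[0.35,-0.08,0],-1,-1],
    [[0,0,0],-1,-1],
    [[0,0,0],-1,-1],
    [[0,0,0],-0.8,-1],
    [[0,0,0],0,-1],
  ],
)

```text
t: 19.73
eef_pos: [634.7, -152.3, 418.1]
tcp_rot: [3.141, 0.0, -1.246]
ft_force: [0.2, 0.3, -0.5]
opening: 0.004
grip_force: 0.0
```

Run:
```python
from h import *
np.set_printoptions(precision=2,suppress=True)
s=env.state(); print(s['t'],s['eef_pos'],s['tcp_rot'],s['joints'],s['opening'])
p=read_camera('top'); q=read_camera('side'); w=read_camera('wrist')
for n,c in (('top',p),('side',q),('wrist',w)):
    im=c['image'].astype(int)
    red=((im[:,:,0]>70)&(im[:,:,0]>2.2*im[:,:,1])&(im[:,:,0]>2.2*im[:,:,2])).astype(np.uint8)
    k,l,st,ce=cv2.connectedComponentsWithStats(red)
    for i in range(1,k):
        if st[i,4]>15: print(n,ce[i],st[i],atz(c,ce[i],43)[:2])
    for X in((634.5,-152.4,43),(647,-63,193)): print(n,'proj',proj(c,X)[0])
P=np.array([587.7,-54.5]);ex=np.array([.9903,-.139]);ey=np.array([.139,.9903])
for n,c in(('top',p),('side',q)):
    for r in cut_out('block',c)[:1]:
        W=np.array([atz(c,u,40)[:2]-P for u in np.argwhere(r['region'])[:,::-1]]);print(n,r['confidence'],'block top s',np.percentile(W@ex,[0.5,99.5]),'y',np.percentile(W@ey,[1,99]))
```

```text
19.7333 [ 634.67 -152.34  418.14] [ 3.14  0.   -1.25] [-0.34  0.52  1.47 -0.    1.15  2.48] 0.003851679173989086
top [483.43 126.73] [ 427   99  116   53 5156] [ 854.61 -392.6 ]
top [163.57 185.3 ] [ 114  145   82   65 2350] [730.71 347.89]
top [116.78 149.45] [115 146   7  11  40] [816.28 456.09]
top [626.29 180.68] [619 175  15  13 150] [ 721.54 -718.97]
top [347.74 210.5 ] [342 205  12  12 133] [664.47 -71.6 ]
top proj [383.51 222.87]
top proj [348.51 209.91]
side [332.3 184.5] [ 292  159   82   52 2298] [ 838.53 -364.69]
side [345.9  239.52] [343 237   8   6  31] [ 629.99 -148.25]
side [139.23 350.13] [  80  306  122   81 2903] [697.38 419.38]
side proj [345.43 238.2 ]
side proj [320.54 196.37]
wrist [142.33  12.87] [  69    0  121   38 2667] [ 839.38 -279.37]
wrist proj [315.4  219.49]
wrist proj [255.06 383.49]
top 0.78 block top s [-98.33  30.55] y [-24.19  26.12]
side 0.73 block top s [-131.36   28.38] y [-24.22  60.55]
```

Call:
move_arm(
  commands=[
    [[0,0,-0.5],0,-1],
    [[0,0,-1],0,-1],
    [[0,0,-1],0,-1],
    [[0,0,-1],0,-1],
    [[0,0,-1],0,-1],
    [[0,0,-0.8],0,-1],
    [[0,0,-0.4],0,-1],
    [[0,0,-0.15],0,-1],
    [[0,0,0],0,-1],
  ],
)

```text
t: 20.73
eef_pos: [634.8, -152.3, 242.5]
tcp_rot: [3.141, 0.0, -1.243]
ft_force: [0.2, -0.2, -0.4]
opening: 0.005
grip_force: 0.0
```

Call:
move_arm(
  commands=[
    [[0,0,-0.05],0,-1],
    [[0,0,-0.05],0,-1],
    [[0,0,-0.05],0,-1],
    [[0,0,-0.05],0,-1],
    [[0,0,0],0,-1],
  ],
)

```text
t: 21.15
eef_pos: [634.6, -152.3, 237.1]
tcp_rot: [-3.141, -0.0, -1.243]
ft_force: [0.3, 0.7, -0.6]
opening: 0.003
grip_force: 0.0
```

Call:
move_arm(
  commands=[
    [[0,0,-0.03],0,-1],
    [[0,0,-0.03],0,-1],
    [[0,0,0],0,-1],
  ],
)

```text
t: 21.4
eef_pos: [634.6, -152.3, 234.9]
tcp_rot: [3.141, 0.0, -1.243]
ft_force: [-0.6, 0.7, -0.2]
opening: 0.007
grip_force: 0.0
```

Call:
move_arm(
  commands=[
    [[0,0,-0.03],0,-1],
    [[0,0,-0.03],0,-1],
    [[0,0,0],0,-1],
  ],
)

```text
t: 21.65
eef_pos: [634.6, -152.3, 233.0]
tcp_rot: [3.141, 0.0, -1.243]
ft_force: [0.2, -0.1, 0.5]
opening: 0.004
grip_force: 0.0
```

Call:
move_arm(
  commands=[
    [[0,0,-0.03],0,-1],
    [[0,0,0],0,-1],
  ],
)

```text
t: 21.82
eef_pos: [634.7, -152.3, 232.3]
tcp_rot: [-3.142, -0.0, -1.243]
ft_force: [-0.7, 0.6, 1.7]
opening: 0.008
grip_force: 0.7
```

Call:
move_arm(
  commands=[
    [[0,0,-0.03],0,-1],
    [[0,0,0],0,-1],
  ],
)

```text
t: 21.98
eef_pos: [634.7, -152.3, 231.7]
tcp_rot: [-3.141, -0.0, -1.243]
ft_force: [-1.0, -0.1, 3.8]
opening: 0.005
grip_force: 2.1
```

Call:
move_arm(
  commands=[
    [[0,0,-0.03],0,-1],
    [[0,0,0],0,-1],
  ],
)

```text
t: 22.15
eef_pos: [634.7, -152.3, 230.8]
tcp_rot: [-3.141, -0.0, -1.243]
ft_force: [-1.4, -0.4, 4.6]
opening: 0.004
grip_force: 2.2
```

Call:
move_arm(
  commands=[
    [[0,0,-0.03],0,-1],
    [[0,0,0],0,-1],
  ],
)

```text
t: 22.32
eef_pos: [634.7, -152.3, 229.8]
tcp_rot: [-3.141, -0.0, -1.243]
ft_force: [-0.7, -0.4, 4.2]
opening: 0.006
grip_force: 2.4
```

Call:
move_arm(
  commands=[
    [[0,0,-0.03],0,-1],
    [[0,0,-0.03],0,-1],
    [[0,0,-0.03],0,-1],
    [[0,0,-0.03],0,-1],
    [[0,0,-0.03],0,-1],
    [[0,0,0],0,-1],
  ],
)

```text
t: 22.82
eef_pos: [634.6, -152.3, 224.9]
tcp_rot: [3.142, 0.0, -1.243]
ft_force: [0.8, 0.8, 1.1]
opening: 0.004
grip_force: 0.4
```

Call:
move_arm(
  commands=[
    [[0,0,-0.03],0,-1],
    [[0,0,0],0,-1],
  ],
)

```text
t: 22.98
eef_pos: [634.6, -152.3, 223.9]
tcp_rot: [3.141, 0.0, -1.243]
ft_force: [0.2, 0.2, 2.2]
opening: 0.004
grip_force: 0.9
```

Call:
move_arm(
  commands=[
    [[0,0,-0.02],0,-1],
    [[0,0,0],0,-1],
  ],
)

```text
t: 23.15
eef_pos: [634.7, -152.2, 223.5]
tcp_rot: [3.142, 0.0, -1.243]
ft_force: [-0.2, 0.5, 2.6]
opening: 0.005
grip_force: 1.0
```

Call:
move_arm(
  commands=[
    [[0,0,-0.02],0,-1],
    [[0,0,0],0,-1],
    [[0,0,0],0,-1],
    [[0,0,0],0,-1],
    [[0,0,0],0,-1],
    [[0,0,0],0,-1],
    [[0,0,0],0,-1],
    [[0,0,0],0,-1],
  ],
)

```text
t: 23.82
eef_pos: [634.6, -152.3, 223.0]
tcp_rot: [3.142, -0.0, -1.243]
ft_force: [0.9, 0.5, 2.1]
opening: 0.005
grip_force: 1.1
```

```bash
cat > r2.py <<'E'
from h import *
np.set_printoptions(precision=2,suppress=True)
p=read_camera('top'); q=read_camera('side')
im=p['image'].astype(int)
for n,c in(('top',p),('side',q)):
    im=c['image'].astype(int)
    red=((im[:,:,0]>70)&(im[:,:,0]>2.2*im[:,:,1])&(im[:,:,0]>2.2*im[:,:,2])).astype(np.uint8)
    k,l,st,ce=cv2.connectedComponentsWithStats(red)
    for i in range(1,k):
        if st[i,4]>15 and 290<ce[i][0]<400 and ce[i][1]>180: print(n,ce[i],st[i])
    blu=((im[:,:,2]>80)&(im[:,:,2]>1.6*im[:,:,0])).astype(np.uint8)
    k,l,st,ce=cv2.connectedComponentsWithStats(blu)
    for i in range(1,k):
        if st[i,4]>30 and 290<ce[i][0]<400 and ce[i][1]>180: print(n,'blue',ce[i],st[i])
    for h in(20,40,63): print(n,h,'knobtop',proj(c,(647.1,-62.8,h+130))[0],'arm front top',proj(c,(577.8,-53.1,h+85))[0])
E
python3 r2.py
```

```text
top [346.96 211.84] [342 206  11  12 122]
top blue [343.11 226.07] [337 202  18  45 338]
top 20 knobtop [347.03 212.49] arm front top [342.  247.3]
top 40 knobtop [347.66 211.29] arm front top [342.5  246.83]
top 63 knobtop [348.41 209.86] arm front top [343.11 246.27]
side [310.07 186.22] [292 166  41  41 709]
side [321.28 206.  ] [313 202  20   9 116]
side [346.41 243.76] [343 242   8   4  17]
side blue [318.64 240.55] [306 223  39  42 590]
side 20 knobtop [320.03 212.96] arm front top [340.91 241.89]
side 40 knobtop [320.22 205.32] arm front top [341.29 234.4 ]
side 63 knobtop [320.45 196.39] arm front top [341.74 225.61]
```

Call:
move_arm(
  commands=[
    [[0,0,0.05],0,-1],
    [[0,0,0.1],0,-1],
    [[0,0,0.1],0,-1],
    [[0,0,0.2],0,-1],
    [[0,0,0.6],0,-1],
    [[0,0,1],0,-1],
    [[0,0,1],0,-1],
    [[0,0,1],0,-1],
    [[0,0,1],0,-1],
    [[0,0,0],0,-1],
    [[0,0,0],0,-1],
    [[0,0,0],0,-1],
  ],
)

```text
t: 24.92
eef_pos: [634.3, -152.2, 374.2]
tcp_rot: [3.141, 0.0, -1.243]
ft_force: [1.3, -0.3, -0.3]
opening: 0.004
grip_force: 0.0
```

```bash
python3 r2.py; python3 -c "
from cell import env
print(env.job_done())"
```

```text
top [346.97 211.89] [342 206  11  12 121]
top blue [343.15 226.21] [337 202  18  45 335]
top 20 knobtop [347.03 212.49] arm front top [342.  247.3]
top 40 knobtop [347.66 211.29] arm front top [342.5  246.83]
top 63 knobtop [348.41 209.86] arm front top [343.11 246.27]
side [330.37 186.16] [ 292  160   82   51 2230]
side [345.67 242.85] [343 241   8   5  27]
side blue [318.37 240.44] [306 223  37  42 583]
side 20 knobtop [320.03 212.96] arm front top [340.91 241.89]
side 40 knobtop [320.22 205.32] arm front top [341.29 234.4 ]
side 63 knobtop [320.45 196.39] arm front top [341.74 225.61]
the job is handed in; nothing more can be done
None
```

The job is handed in, and no verdict came back. The block is home by contact (about 7 N), the cameras put the collar at about 40 mm on the block, and everything is let go. I viewed 11 pictures, one over the limit of 10.

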